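# Switch the tube sorter to its other chute and run the batch

## Robot

A 6-joint arm with a two-finger parallel gripper is mounted at the origin on the work surface. World frame = base frame: x ahead of the robot, y to its left, z up, the work surface at z = 0. Lengths are in mm, angles in degrees, forces in N, time in s.
With the tool pointing down it reaches from about 400 to 925 mm from the base axis. Payload 12.5 kg.
Tool frame: the origin (TCP) lies at the centre of the arm's flange, where the gripper is bolted on; the fingertips stand 190 mm ahead of it and the grasp point (between the pads) lies 171 mm ahead of it; z points along the fingers, y is the direction in which the jaws open and shut (so a half turn about z gives the same grasp; the last joint's range is limited). The gripper opens to 95 mm and grips with 3 to 60 N. Pads are 20 mm wide; open, the fingers measure 119 mm over their backs; the gripper's body (75 mm by 180 mm) begins 59 mm behind the grasp point.
Start: joints at [-81.28, 28.126, 89.318, -0, 62.55, -6.05], TCP at [159.366, -604.34, 404.761] pointing down, gripper open.
Joint ranges: [-177.58, 177.58], [-47.91, 125.51], [2.72, 160], [-65.01, 245.01], [3.68, 167.84], [-153.87, 153.87]. Speed limits (degrees/s): [127.2, 127.2, 159.86, 180, 180, 180].

## Interface

Orientations are given as [roll, pitch, yaw] about the fixed x, y, z axes, in that order (R = Rz(yaw) Ry(pitch) Rx(roll)).
In Python, from station import ctrl, grab_frame, camera_info gives the robot as it stands. The module is installed in compiled form; this text tells all that it offers.
- The arm moves only by the tool servo_tool, never from a script. Its argument "rows" is one flat list of numbers, 7 for each row, row after row: the shift along the world's x, y, z in cm, then the turn, a rotation vector about the world's x, y, z in degrees, then the finger opening in cm, from 0 to 9.51. In form: [tx, ty, tz, ax, ay, az, fingers, tx, ty, tz, ax, ay, az, fingers, ...]. A call has 1 to 20 rows; each row shifts and turns the commanded pose from where the row before left it; what a row does not reach is not made up. A row lasts 1/8 s, in which the tool goes at most 62.5 mm and 10.7 degrees, less where a joint would pass 70% of its speed; a pose out of reach is approached as far as the arm can. A call with a gripper value outside its range is refused whole. The fingers move at their own pace and stop on an object; "squeeze" is the grip in N (left out, the last holds). Time passes only in rows, so rows that do not move let the fingers close. It gives the time, the measured TCP pose, the force and the opening at its end, in the units of the state.
- ctrl.get_obs(): the state, without advancing time (a new reading comes with each control period).
- grab_frame(name): name is "scene" or "top"; returns the picture (400x640x3 uint8, red, green, blue); there is no depth.
- camera_info(name): a dict with "mtx" (3x3 intrinsics, pixels), "rvec" (rotation vector, rad) and "tvec" (3), from world to camera coordinates, as OpenCV has them. Camera axes: x right, y down, z forward; pixel columns grow to the right and rows downward; lengths in mm; the calibration is good to about 2 mm. A picture is of the moment at which its call begins. camera_info takes no time and is no camera call.
- ctrl.finish_job(): hands the job in, once; it reports no verdict.
The state is a dict: "time_s": time; "joint_pos": joint angles; "dq": joint speeds; "joint_efforts": joint torques, N m; "position": TCP position; "tcp_rot": TCP orientation; "force": force on the tool from outside, world axes, zero at the start; "torque": the same for the moment, N m; "finger_gap": opening from 0.0 (shut) to 1.0 (fully open).
Only numpy, scipy, OpenCV 4.12 (cv2) and the standard library are available. Lean on these libraries where they do the work, as an engineer would, in place of code of your own. Each camera call takes 0.05 s, during which the arm holds its last target.

## Task

Three sample tubes are waiting in the hopper of the tube sorter and must go down the other chute, not the one the seesaw gate feeds now. Press the raised end of the gate down until it rocks over and stays over; only then push the handle of the hopper's stop aside and keep it there until all three tubes have rolled into that chute's tray, and let the stop swing shut again. Do not touch the tubes, and leave the bottle, the beaker and the tip box where they are.

Things in the scene. Friction and masses are not known exactly. Their poses are not given: they have to be found in the camera images.
- sorter: Fixed benchtop gravity tube sorter: grey base plate 136 (x) x 520 (y) mm; in the middle a narrow upright hopper, under it the seesaw gate; at each side (left +y, right -y) a metal chute slopes outward into a white tray. Origin: middle of its underside, on the bench. x: depth, the tubes lie along x; y: along the sorter through both trays; z up.
- hopper_top (a point): Middle of the hopper's mouth, 244 mm above the bench. Hopper and its posts fill |x| to 61, |y| to 22 mm, from 158 mm up to this height. The gate's bearing plates stand below it at |x| 56 to 61, |y| to 30 mm, 100 mm high.
- gate (a joint): Tilt (rad, limits -0.36, 0.36) of the steel seesaw gate, a plate 180 (y) x 92 (x) mm, edge flanges 12 mm high at front and back. Pivot under the hopper, 87 mm above the bench, 24 mm below the plate's top. Positive: left (+y) end raised, tubes run right; negative: right end raised, tubes run left. Top-heavy: rests at a limit; pressed past level (about 0.6 N) it falls over and stays.
- gate_left_end (a point): Point on the gate's top surface, mid width, 80 mm left (+y) of its middle and 10 mm short of its left edge. About 138 mm above the bench when raised, 81 mm when down.
- gate_right_end (a point): The same at the right (-y) end of the gate.
- stop (a joint): Swing (rad, limits -0.42, 0.42) of the hopper's stop, a wire bail pivoted 219 mm above the bench; its lower bar, 70 mm below the pivot, holds up the tubes. 0: shut. May be pushed either way (positive: handle towards -y). Beyond about 0.25 the tubes drop and are in the tray within about 2 s. A spring shuts it when let go; 1.5 N at the handle holds it fully open.
- stop_handle (a point): Middle of the stop's handle: black round sleeve 14 mm thick, 70 mm long along the sorter's x, 55 mm above the stop's pivot, 274 mm above the bench when shut, 30 mm over the hopper's mouth.
- tray_left (a point): Middle of the inner floor (100 x 100 mm, about 12 mm above the bench, falling slightly outward) of the left (+y) tray; outer wall 78 mm, side walls 70 mm high. Its chute runs from 96 mm off the sorter's middle (74 mm high) to 148 mm (56 mm high), flanges 18 mm high.
- tray_right (a point): The same for the right (-y) tray and chute.
- tube1: Capped sample tube, 16 mm diameter, 80 mm long, about 16 g, lying along the sorter's x axis in the hopper, the lowest of three. Origin: its centre; x is its long axis.
- tube2: Capped sample tube, 16 mm diameter, 80 mm long, about 16 g, lying along the sorter's x axis in the hopper. Origin: its centre; x is its long axis.
- tube3: Capped sample tube, 16 mm diameter, 80 mm long, about 16 g, lying along the sorter's x axis in the hopper. Origin: its centre; x is its long axis.
- reagent_bottle: Amber bottle, 48 mm diameter, 95 mm high, standing by the sorter; to be left alone. Origin: centre of its underside.
- beaker: Glass beaker, 52 mm diameter, 70 mm high, standing by the sorter; to be left alone. Origin: centre of its underside.
- tip_box: Closed pipette-tip box, 88 x 63 mm, 62 mm high, by the sorter; to be left alone. Origin: centre of its underside.

How it is judged (in metres and radians):
On the way, in this order (a step that is already met when the one before it is completed fails the run):
1. the gate is rocked over to its other side while the stop is shut and all three tubes wait in the hopper (distance of gate_left_end from where it was at the start of the episode above 0.0305 m and (value of joint gate above 0.3 rad or value of joint gate below -0.3 rad) and value of joint stop between -0.06 and 0.06 rad and z of each of tube1, tube2, tube3 in the frame of sorter above 0.15 m), for 0.2 s.
2. the stop is pushed aside ((value of joint stop above 0.2 rad or value of joint stop below -0.2 rad)), for 0.1 s.
At the end, for the whole second after the job is handed in: The gate rests on the side opposite to where it started (within 0.06 rad of its limit), all three tubes lie at rest inside the tray that the gate now feeds, and the stop hangs shut within 0.06 rad (distance of gate_left_end from where it was at the start of the episode above 0.0305 m and value of joint stop between -0.06 and 0.06 rad and linear speed of each of tube1, tube2, tube3 below 0.03 m/s and ((value of joint gate above 0.3 rad and y of tube1 in the frame of sorter between -0.246 and -0.144 m and z of each of tube1, tube2, tube3 in the frame of sorter below 0.06 m and y of tube2 in the frame of sorter between -0.246 and -0.144 m and y of tube3 in the frame of sorter between -0.246 and -0.144 m) or (value of joint gate below -0.3 rad and y of tube1 in the frame of sorter between 0.144 and 0.246 m and z of each of tube1, tube2, tube3 in the frame of sorter below 0.06 m and y of tube2 in the frame of sorter between 0.144 and 0.246 m and y of tube3 in the frame of sorter between 0.144 and 0.246 m))); the robot touches nothing.
It fails at once if the robot touches a tube (contact force between any of the fingers, the arm and tube1 above 0.3 N or contact force between any of the fingers, the arm and tube2 above 0.3 N or contact force between any of the fingers, the arm and tube3 above 0.3 N).
It fails at once if a tube is lifted out of the sorter (z of any of tube1, tube2, tube3 in the frame of sorter above 0.24 m).
It fails at once if the bottle, beaker or tip box is moved more than 15 mm or knocked over (distance of any of reagent_bottle, beaker, tip_box from where it was at the start of the episode above 0.015 m or angle between any of reagent_bottle, beaker, tip_box's own z axis and vertical above 0.3 rad).
It also fails if it takes over 45 s, if anything falls off the work surface, if the arm or the gripper's body presses on something with over 40 N, if the wrist force passes 120 N, or if a joint passes its speed limit or range.

## Working session

There is one attempt and no reset: what is moved stays moved. The work goes in short steps, Python scripts to look and compute and a tool call to move; the robot and the scene stay as the last step left them, time stands still between calls to the robot, and variables do not carry over. Pictures are saved under pics/ and viewed, and the job is handed in when it is done.

Besides the shell and the picture viewer there is one more tool, called after "Emit:" as name(argument=value, ...), one argument or row to a line, values as JSON. servo_tool: Moves the arm, as the interface text tells. Its arguments: {"type":"object","properties":{"rows":{"type":"array","items":{"type":"number"}},"squeeze":{"type":"number"}},"required":["rows"]}

```bash
mkdir -p pics; python3 - <<'E'
from station import ctrl, grab_frame, camera_info
import cv2
for n in("scene","top"):
    cv2.imwrite(f"pics/{n}0.png",cv2.cvtColor(grab_frame(n),cv2.COLOR_RGB2BGR)); print(n,camera_info(n))
o=ctrl.get_obs(); print(o)
E
```

```text
scene {'mtx': array([[387.32803681,   0.        , 320.37436702],
       [  0.        , 387.32803681, 203.1916105 ],
       [  0.        ,   0.        ,   1.        ]]), 'rvec': array([ 2.22831731,  1.27061565, -0.41578219]), 'tvec': array([-339.15089145, -301.15609743, 1343.26989552])}
top {'mtx': array([[419.37912041,   0.        , 319.0899156 ],
       [  0.        , 419.37912041, 198.10959609],
       [  0.        ,   0.        ,   1.        ]]), 'rvec': array([ 2.20332286, -2.19347164,  0.06946814]), 'tvec': array([  22.2702595 ,  602.85742642, 1134.13091478])}
{'time_s': 0.1, 'joint_pos': array([-8.12812542e+01,  2.81590744e+01,  8.93444028e+01,  6.19144523e-05,
        6.25512443e+01, -6.05046981e+00]), 'dq': array([ 0.04358501, -0.11931209, -0.08287529,  0.0179474 , -0.11338394,
       -0.12688472]), 'joint_efforts': array([ 3.04517205e-03, -6.13621116e+01, -2.58605433e+01,  6.94618584e-02,
        4.70366946e-02, -5.90787886e-05]), 'position': array([ 159.34686369, -604.3203289 ,  404.25107408]), 'tcp_rot': array([-1.79945589e+02, -5.82249666e-03,  1.47691843e+01]), 'force': array([-0.06797352, -0.19427983,  0.09249753]), 'torque': array([ 0.02985599,  0.00287001, -0.01310831]), 'finger_gap': 1.0016509396648359}
```

View pics/scene0.png

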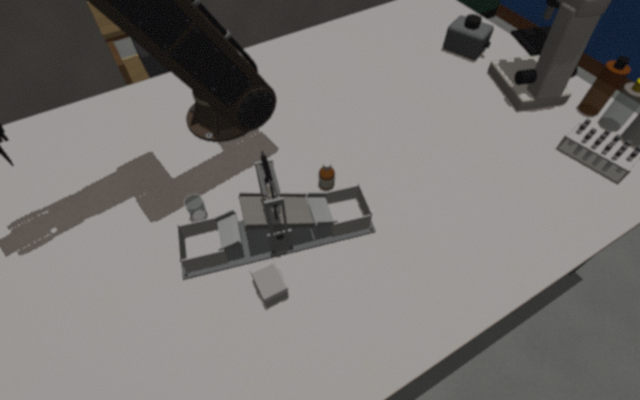

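View pics/top0.png

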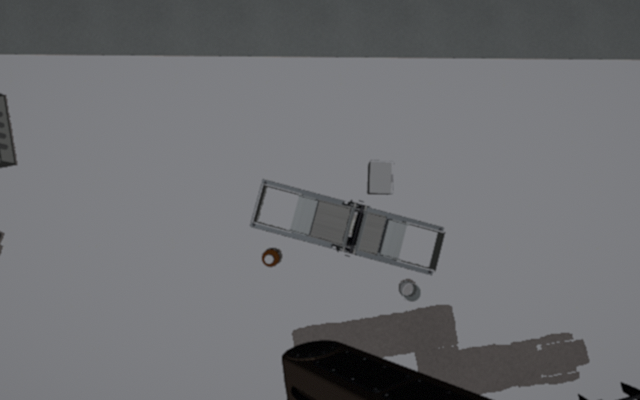

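The top view shows the sorter from about (250,205) to (445,245) with the hopper near (352,228). The bottle is at (271,257), the beaker at (408,289) and the tip box at (380,177). I'll enlarge both views.

```bash
python3 - <<'E'
import cv2
a=cv2.imread("pics/top0.png")[165:285,240:455]; cv2.imwrite("pics/top0c.png",cv2.convertScaleAbs(cv2.resize(a,(774,432),interpolation=cv2.INTER_CUBIC),alpha=1.4))
a=cv2.imread("pics/scene0.png")[140:310,165:385]; cv2.imwrite("pics/scene0c.png",cv2.convertScaleAbs(cv2.resize(a,(770,595),interpolation=cv2.INTER_CUBIC),alpha=1.4))
E
```

```text
(no output)
```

View pics/top0c.png

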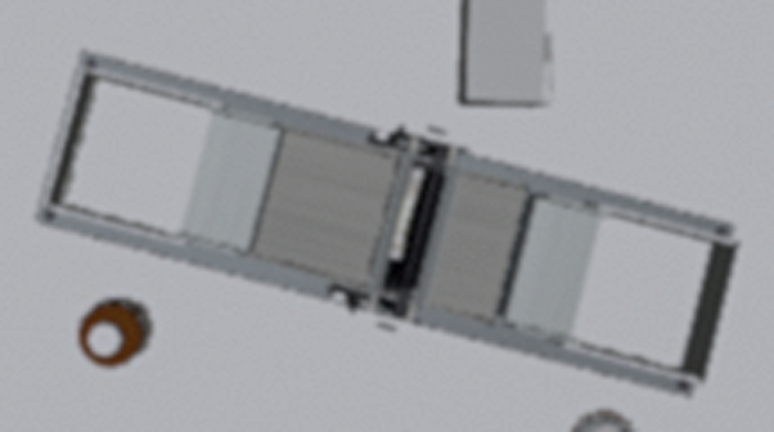

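View pics/scene0c.png

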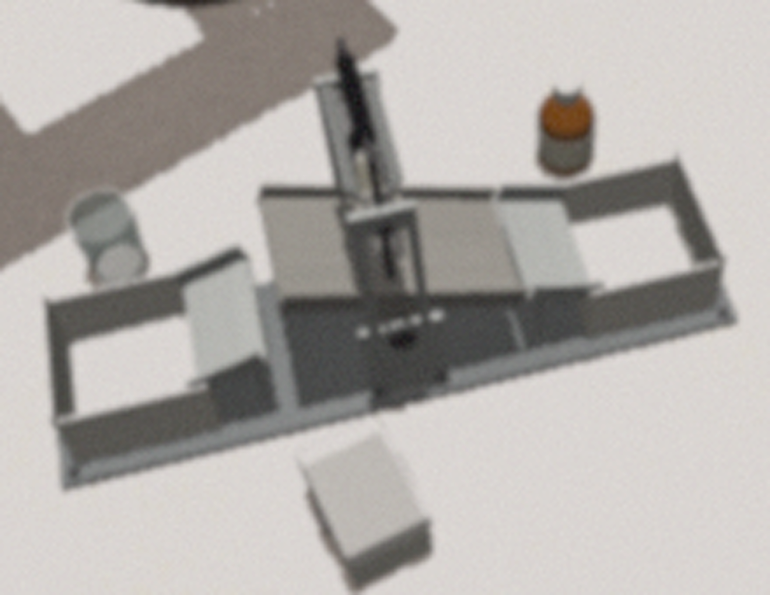

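```bash
cat > h.py <<'E'
import numpy as np, cv2
from station import ctrl, grab_frame, camera_info
def cam(n):
    c=camera_info(n); R=cv2.Rodrigues(c['rvec'])[0]; return c['mtx'],R,c['tvec']
def ray(n,uv):
    K,R,t=cam(n); d=R.T@np.linalg.solve(K,[uv[0],uv[1],1]); return -R.T@t,d
def onz(n,uv,z):
    o,d=ray(n,uv); return o+d*(z-o[2])/d[2]
def proj(n,P):
    c=camera_info(n); return cv2.projectPoints(np.float64(P).reshape(-1,1,3),c['rvec'],c['tvec'],c['mtx'],None)[0].reshape(-1,2)
def tri(uv1,uv2):
    P=[]
    for n in("top","scene"):
        K,R,t=cam(n); P.append(K@np.c_[R,t])
    X=cv2.triangulatePoints(P[0],P[1],np.float64(uv1),np.float64(uv2)); return (X[:3]/X[3]).ravel()
def S2W(p,c,yaw):
    a=np.radians(yaw); R=np.array([[np.cos(a),-np.sin(a),0],[np.sin(a),np.cos(a),0],[0,0,1]])
    return np.array(p)@R.T+np.array([c[0],c[1],0])
E
python3 - <<'E'
from h import *
T=lambda p:(p[0]/3.6+240,p[1]/3.6+165); S=lambda p:(p[0]/3.5+165,p[1]/3.5+140)
c=[onz("top",T(p),6) for p in[(85,50),(42,220),(735,227),(690,396)]]
for p in c: print(p.round(1))
print(np.mean(c,0), [np.degrees(np.arctan2(*( -(a-b)[:2]*[1,-1] ))) for a,b in((c[0],c[2]),(c[1],c[3]))],np.linalg.norm(c[0]-c[2]),np.linalg.norm(c[0]-c[1]))
for p in [(735,318),(65,488)]: print('scene',onz("scene",S(p),0).round(1))
E
```

```text
[655.9 178.8   6. ]
[525.2 210.2   6. ]
[ 522.  -321.2    6. ]
[ 393.3 -285.3    6. ]
[524.10627099 -54.36343759   6.        ] [np.float64(-14.98719019210998), np.float64(-14.914671311266346)] 517.6588752155471 134.4023340288698
scene [651.5 183.8   0. ]
scene [ 522.5 -318.2    0. ]
```

```bash
python3 - <<'E'
from h import *
c=(524,-54.4);yaw=-15
im={n:cv2.imread(f"pics/{n}0.png") for n in("top","scene")}
def gate(th):
    # positive: left(+y) raised
    R=lambda y,z:(y*np.cos(th)-z*np.sin(th), 87+y*np.sin(th)+z*np.cos(th))
    return [(x,)+R(y,24) for y in(-90,90) for x in(-46,46)]
pts=[(x,y,0) for x in(-68,68) for y in(-260,260)]+[(x,y,244) for x in(-61,61) for y in(-22,22)]
for n,(x0,x1,y0,y1,s) in {"top":(240,455,165,285,3.6),"scene":(165,385,140,310,3.5)}.items():
    a=cv2.convertScaleAbs(cv2.resize(im[n][y0:y1,x0:x1],None,fx=s,fy=s,interpolation=cv2.INTER_CUBIC),alpha=1.6)
    for L,col in((pts,(0,0,255)),(gate(-.36),(0,255,0)),(gate(.36),(255,0,0)),([(-35,0,274),(35,0,274)],(0,255,255))):
        for u in proj(n,S2W(L,c,yaw)): cv2.circle(a,(int((u[0]-x0+.5)*s),int((u[1]-y0+.5)*s)),4,col,1)
    cv2.imwrite(f"pics/{n}_ov.png",a)
E
```

```text
(no output)
```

View pics/top_ov.png

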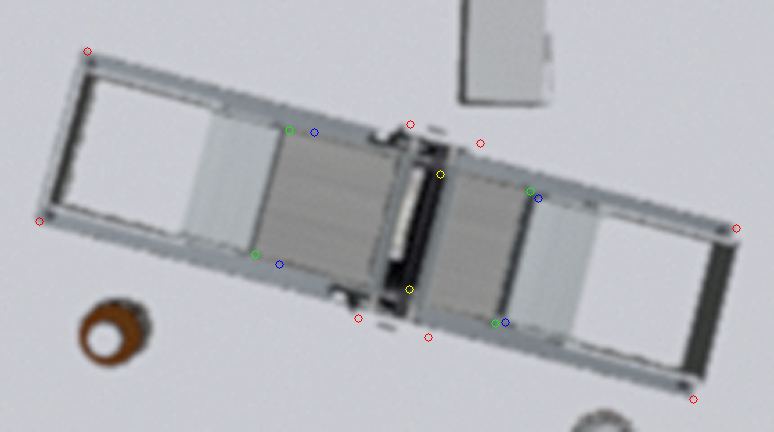

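View pics/scene_ov.png

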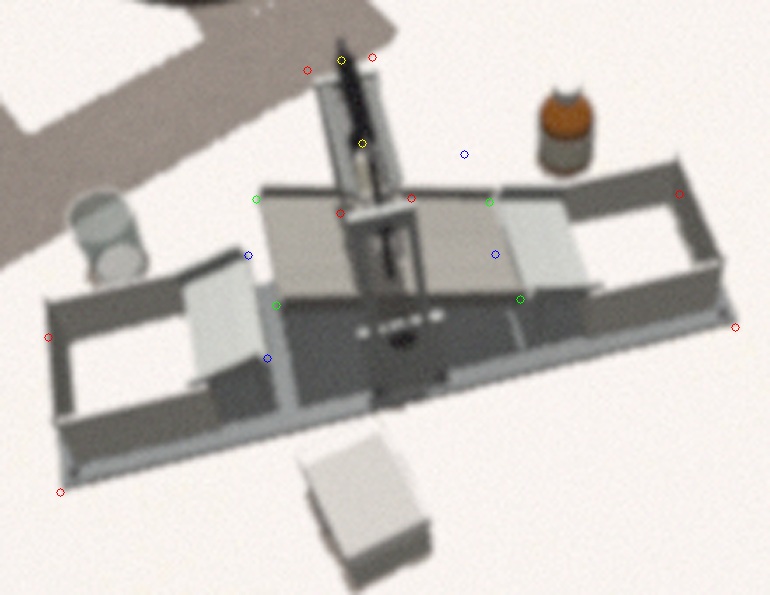

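The green overlay (gate = -0.36) matches both views, so the right end (-y, beaker side) is the raised one. Next I'll triangulate the handle from two views and check heights.

```bash
python3 - <<'E'
from h import *
t=cv2.imread("pics/top0.png").max(2); s=cv2.imread("pics/scene0.png").max(2)
def mask(a,x0,x1,y0,y1,th):
    ys,xs=np.where(a[y0:y1,x0:x1]<th); return np.c_[xs+x0,ys+y0]
mt=mask(t,345,366,205,250,28); ms=mask(s,258,275,148,184,40)
def axis(p):
    l=cv2.fitLine(p.astype(np.float32),cv2.DIST_L2,0,.01,.01).ravel(); q=(p-l[2:])@l[:2]; return l[2:],l[2:]+l[:2]*q.min(),l[2:]+l[:2]*q.max()
at,as_=axis(mt),axis(ms); print(len(mt),len(ms)); print(np.round(at,1).tolist(),np.round(as_,1).tolist())
d=lambda a:a[1:] if a[1][1]<a[2][1] else a[1:][::-1]
# top: upper end = far (+x); scene: lower end = +x
T,S=d(at),d(as_)
print(tri(T[0],S[1]),tri(T[1],S[0]),tri((T[0]+T[1])/2,(S[0]+S[1])/2))
print(proj("top",S2W([(0,0,274)],(524,-54.4),-15)),proj("scene",S2W([(0,0,274)],(524,-54.4),-15)))
# gate raised right edge corners & left lower, from two views
TT=lambda p:(p[0]/3.6+239.5,p[1]/3.6+164.5); SS=lambda p:(p[0]/3.5+164.5,p[1]/3.5+139.5)
print('gate right far/near',tri(TT((531,193)),SS((281,304))),tri(TT((500,317)),SS((261,194))))
print('base',tri(TT((85,52)),SS((735,320))),tri(TT((735,228)),SS((66,488))))
# objects
for n,p,z in(("beaker",(602,428),70),("bottle",(103,338),95)): print(n,onz("top",TT(p),z))
E
```

```text
199 121
[[355.2, 230.0], [348.8, 249.9], [362.7, 206.5]] [[266.0, 169.2], [263.2, 155.7], [268.6, 181.4]]
[570.37496631 -65.39848775 285.16559774] [478.35750203 -37.56815381 262.66642677] [524.82007245 -51.68038774 272.63494649]
[[357.47866546 228.79794529]] [[265.02836837 168.40028221]]
gate right far/near [ 548.54347195 -138.36869166  141.17819317] [ 465.87268965 -114.87524723  153.84650977]
base [655.1715499  179.35509816   8.4167468 ] [ 523.04051921 -319.03439591    4.82064485]
beaker [ 379.63762295 -202.53794353   70.        ]
bottle [445.01140067 154.12581894  95.        ]
```

Emit:
servo_tool(
  rows=[2.4,3.3,0,0,0,6,0,2.4,3.3,0,0,0,6,0,2.4,3.3,0,0,0,6,0,2.4,3.3,0,0,0,6,0,2.4,3.3,0,0,0,6,0,2.4,3.3,0,0,0,6,0,2.4,3.3,0,0,0,6,0,2.4,3.3,0,0,0,6,0,2.4,3.3,0,0,0,6,0,2.4,3.3,0,0,0,6,0,2.4,3.3,0,0,0,0,0,2.4,3.3,0,0,0,0,0,0,0,0,0,0,0,0],
)

```text
time_s: 1.72
position: [448.3, -206.6, 404.6]
tcp_rot: [-180.0, -0.0, 75.0]
force: [-0.8, 0.7, -0.4]
finger_gap: 0.006
```

```bash
python3 - <<'E'
from h import *
for n in("scene","top"): cv2.imwrite(f"pics/{n}1.png",cv2.cvtColor(grab_frame(n),cv2.COLOR_RGB2BGR)[100:350,120:480].repeat(2,0).repeat(2,1))
o=ctrl.get_obs(); print({k:np.round(o[k],1) for k in('time_s','position','tcp_rot','force','joint_pos','finger_gap')})
E
```

```text
{'time_s': np.float64(1.8), 'position': array([ 447.3, -208.3,  404.6]), 'tcp_rot': array([-180. ,    0. ,   74.8]), 'force': array([-0.5,  0.1,  0.2]), 'joint_pos': array([-32.6,  17.5, 107.3,  -0. ,  55.2, -17.5]), 'finger_gap': np.float64(0.0)}
```

View pics/scene1.png

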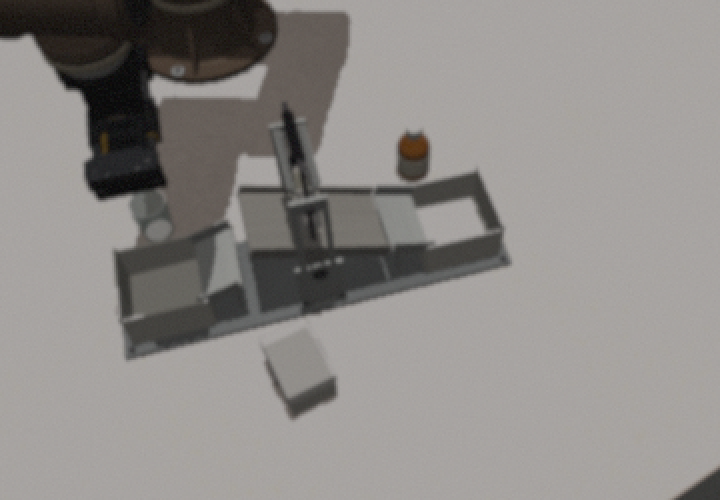

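View pics/top1.png

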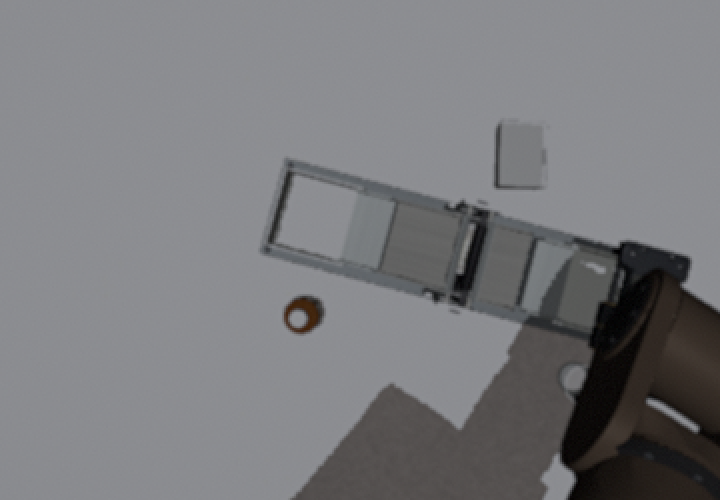

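The gripper's long axis lies along the sorter's x in the top view, so it clears the hopper. Nothing has moved. Next I go over the raised end and press.

Emit:
servo_tool(
  rows=[1.8,2.5,0,0,0,0,0,1.8,2.5,0,0,0,0,0,2.0,2.6,0,0,0,0,0,0,0,-2,0,0,0,0,0,0,-2,0,0,0,0,0,0,-2,0,0,0,0],
)

```text
time_s: 2.58
position: [502.9, -133.4, 344.1]
tcp_rot: [-180.0, 0.0, 74.7]
force: [0.2, 0.1, 0.7]
finger_gap: 0.006
```

```bash
python3 - <<'E'
from h import *
for n in("scene","top"): cv2.imwrite(f"pics/{n}2.png",cv2.cvtColor(grab_frame(n),cv2.COLOR_RGB2BGR)[100:350,120:480].repeat(2,0).repeat(2,1))
o=ctrl.get_obs(); print({k:np.round(o[k],1) for k in('time_s','position','tcp_rot','force','joint_pos','finger_gap')})
E
```

```text
{'time_s': np.float64(2.7), 'position': array([ 502.8, -133.3,  343.2]), 'tcp_rot': array([-179.8,   -0. ,   74.7]), 'force': array([ 0.6, -0. ,  0.4]), 'joint_pos': array([-22.1,  24.1, 107.9,  -0. ,  48.1,  -6.8]), 'finger_gap': np.float64(0.0)}
```

View pics/scene2.png

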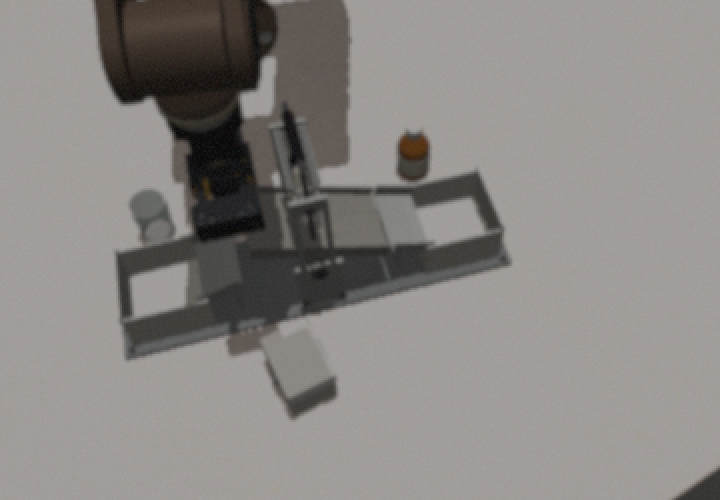

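View pics/top2.png

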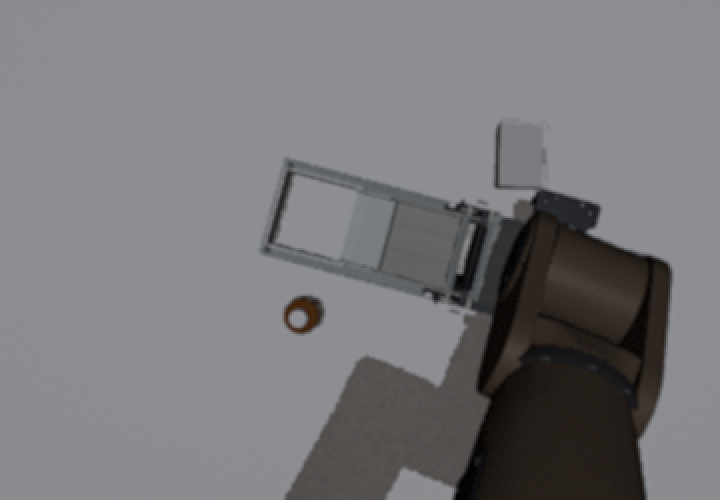

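The gate is still untouched, and the gripper stands clear of the hopper with its tip about 12 mm above the gate end. Pressing down now.

Emit:
servo_tool(
  rows=[0,0,-0.7,0,0,0,0,0,0,-0.7,0,0,0,0,0,0,-0.7,0,0,0,0,0,0,-0.7,0,0,0,0,0,0,-0.7,0,0,0,0,0,0,-0.7,0,0,0,0,0,0,-0.6,0,0,0,0,0,0,-0.6,0,0,0,0,0,0,0,0,0,0,0,0,0,0,0,0,0,0,0,0,0,0,0,0,0,0,0,0,0,0,0,0],
)

```text
time_s: 4.18
position: [503.4, -132.3, 290.9]
tcp_rot: [180.0, 0.0, 74.8]
force: [-0.0, -0.7, -0.1]
finger_gap: 0.002
```

```bash
python3 - <<'E'
from h import *
for n in("scene",): cv2.imwrite(f"pics/{n}3.png",cv2.cvtColor(grab_frame(n),cv2.COLOR_RGB2BGR)[100:350,120:480].repeat(2,0).repeat(2,1))
o=ctrl.get_obs(); print({k:np.round(o[k],1) for k in('time_s','position','tcp_rot','force','joint_pos','finger_gap')})
E
```

```text
{'time_s': np.float64(4.2), 'position': array([ 503.4, -132.3,  290.9]), 'tcp_rot': array([180. ,   0. ,  74.8]), 'force': array([0.8, 0.1, 0.2]), 'joint_pos': array([-22. ,  28.6, 110.7,   0. ,  40.7,  -6.8]), 'finger_gap': np.float64(0.0)}
```

View pics/scene3.png

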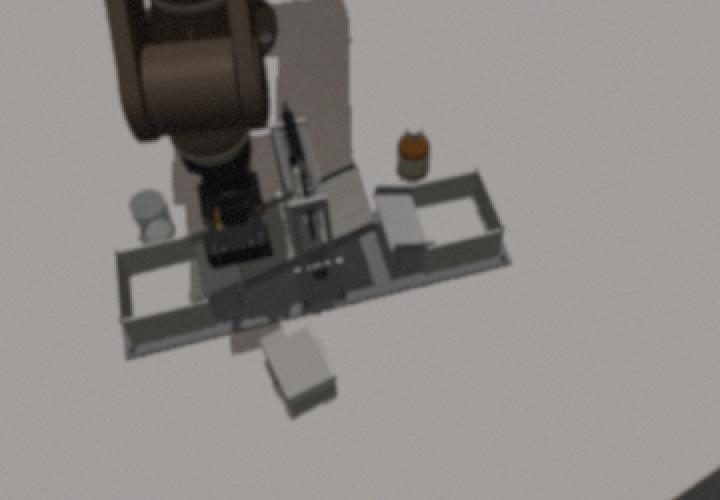

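The gate rocked over: its left end is now raised near (350,175). The stop is still shut. I'll rise and stand beside the handle.

Emit:
servo_tool(
  rows=[0,0,3.9,0,0,0,0,0,0,3.9,0,0,0,0,0,0,3.9,0,0,0,0,0,0,3.9,0,0,0,0,0.5,1.7,0,0,0,0,0,0.5,1.7,0,0,0,0,0,0.4,1.6,0,0,0,0,0,0,0,0,0,0,0,0,0,0,0,0,0,0,0],
)

```text
time_s: 5.35
position: [517.5, -82.3, 446.3]
tcp_rot: [-180.0, 0.0, 74.8]
force: [0.0, 0.3, 0.4]
finger_gap: 0.004
```

```bash
python3 - <<'E'
from h import *
for n in("scene",): cv2.imwrite(f"pics/{n}4.png",cv2.resize(cv2.cvtColor(grab_frame(n),cv2.COLOR_RGB2BGR)[120:320,160:400],None,fx=3,fy=3,interpolation=cv2.INTER_CUBIC))
o=ctrl.get_obs(); print({k:np.round(o[k],1) for k in('time_s','position','tcp_rot','force','joint_pos','finger_gap')})
E
```

```text
{'time_s': np.float64(5.4), 'position': array([517.4, -82.5, 446.4]), 'tcp_rot': array([-180. ,    0. ,   74.8]), 'force': array([0.3, 0. , 0.4]), 'joint_pos': array([-16.3,  17.4, 100.2,  -0. ,  62.5,  -1.1]), 'finger_gap': np.float64(0.0)}
```

View pics/scene4.png

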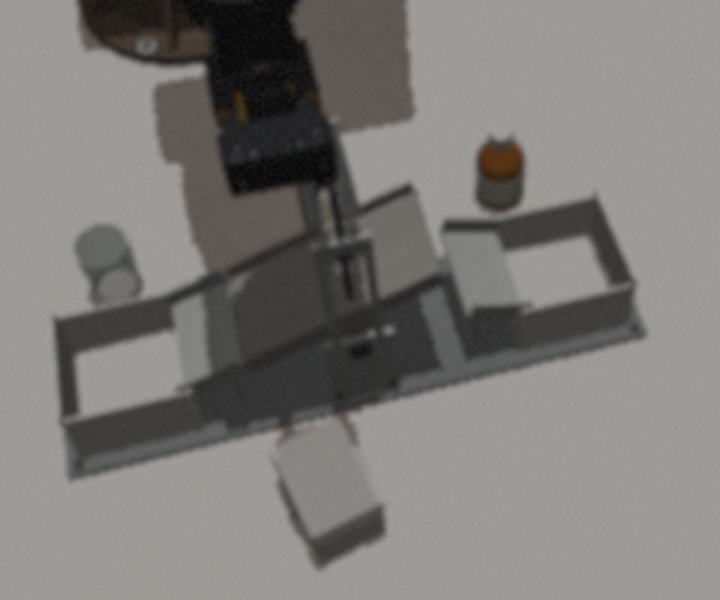

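Emit:
servo_tool(
  rows=[0.2,0.6,0,0,0,0,0,0.2,0.6,0,0,0,0,0,0.1,0.7,0,0,0,0,0,0.2,0.6,0,0,0,0,0,0.2,0.7,0,0,0,0,0,0,0,0,0,0,0,0,0,0,0,0,0,0,0,0,0,0,0,0,0,0],
)

```text
time_s: 6.4
position: [526.3, -50.5, 446.8]
tcp_rot: [180.0, 0.0, 74.8]
force: [-1.2, -0.3, -0.1]
finger_gap: 0.004
```

```bash
python3 - <<'E'
from h import *
for n in("scene",): cv2.imwrite(f"pics/{n}5.png",cv2.resize(cv2.cvtColor(grab_frame(n),cv2.COLOR_RGB2BGR)[120:320,160:400],None,fx=3,fy=3,interpolation=cv2.INTER_CUBIC))
for i in range(4):
    grab_frame("top");o=ctrl.get_obs(); print({k:np.round(o[k],1).tolist() for k in('time_s','position','force')})
E
```

```text
{'time_s': 6.5, 'position': [526.3, -50.5, 446.8], 'force': [-0.1, -1.5, 0.5]}
{'time_s': 6.6, 'position': [526.3, -50.5, 446.8], 'force': [-0.4, -2.2, 1.1]}
{'time_s': 6.6, 'position': [526.3, -50.5, 446.8], 'force': [-0.7, -0.4, 0.8]}
{'time_s': 6.6, 'position': [526.4, -50.4, 446.8], 'force': [-0.1, -1.3, 1.6]}
```

View pics/scene5.png

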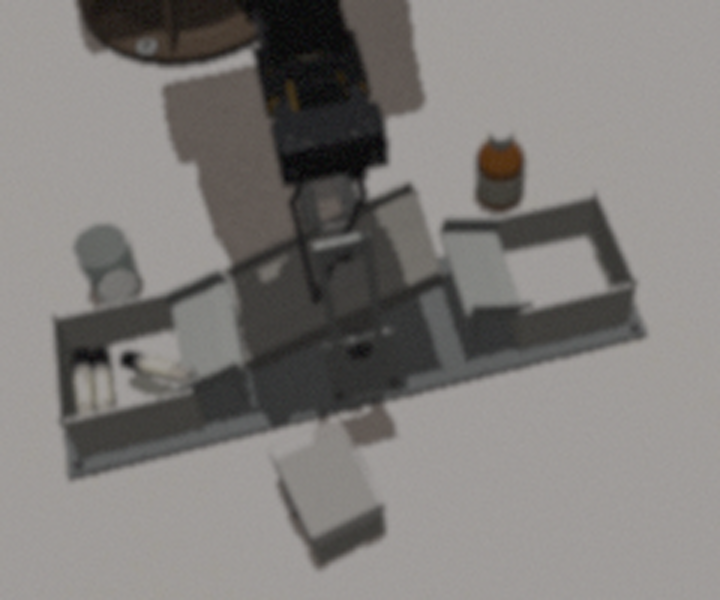

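All three tubes are already at the right tray: two lie at (90,380), and the third is at (150,365), possibly still rolling. I'll hold a little longer, then look again.

Emit:
servo_tool(
  rows=[0,0,0,0,0,0,0,0,0,0,0,0,0,0,0,0,0,0,0,0,0,0,0,0,0,0,0,0,0,0,0,0,0,0,0,0,0,0,0,0,0,0,0,0,0,0,0,0,0,0,0,0,0,0,0,0],
)

```text
time_s: 7.65
position: [526.4, -50.3, 446.8]
tcp_rot: [180.0, -0.0, 74.8]
force: [-0.4, -0.5, 0.4]
finger_gap: 0.002
```

```bash
python3 - <<'E'
from h import *
cv2.imwrite("pics/scene6.png",cv2.resize(cv2.cvtColor(grab_frame("scene"),cv2.COLOR_RGB2BGR)[120:320,160:400],None,fx=3,fy=3,interpolation=cv2.INTER_CUBIC))
E
```

```text
(no output)
```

View pics/scene6.png

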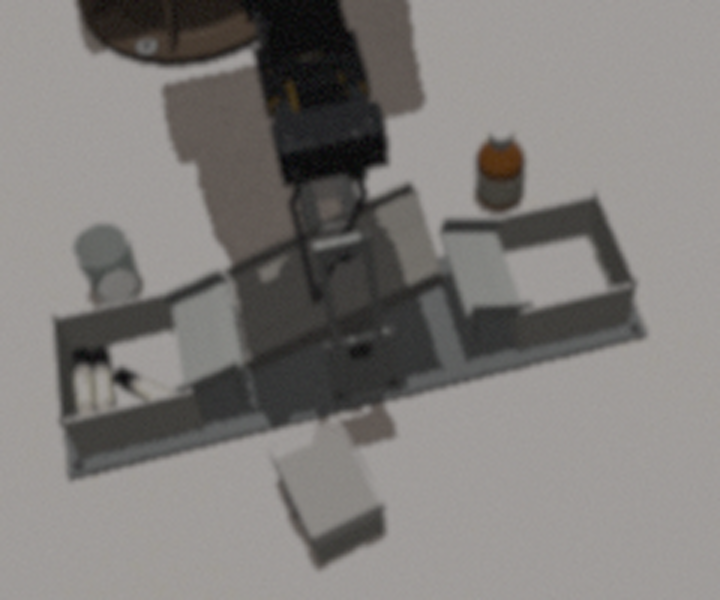

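All three lie in the right tray, the third one askew at (135,385). I'll back off, let the stop shut and rise.

Emit:
servo_tool(
  rows=[-0.2,-0.6,0,0,0,0,0,-0.2,-0.6,0,0,0,0,0,-0.2,-0.7,0,0,0,0,0,-0.1,-0.6,0,0,0,0,0,-0.2,-0.7,0,0,0,0,0,-0.4,-1.6,0,0,0,0,0,0,0,4,0,0,0,0,0,0,4,0,0,0,0,-4,-2,0,0,0,0,0,-4,-4,0,0,0,0,0,-2,-5,0,0,0,0,0,0,-5,0,0,0,0,0,0,-5,0,0,0,0,0,0,-5,0,0,0,0,0,0,-5,0,0,0,0,0,0,-5,0,0,0,0,0,0,0,0,0,0,0,0,0,0,0,0,0,0,0],
)

```text
time_s: 9.95
position: [412.8, -458.5, 526.4]
tcp_rot: [-180.0, -0.0, 74.7]
force: [-0.2, 0.4, -0.3]
finger_gap: 0.006
```

```bash
python3 - <<'E'
from h import *
a=cv2.cvtColor(grab_frame("top"),cv2.COLOR_RGB2BGR); cv2.imwrite("pics/top7_raw.png",a)
cv2.imwrite("pics/top7.png",cv2.convertScaleAbs(cv2.resize(a[165:285,240:455],None,fx=3.6,fy=3.6,interpolation=cv2.INTER_CUBIC),alpha=1.4))
cv2.imwrite("pics/scene7.png",cv2.resize(cv2.cvtColor(grab_frame("scene"),cv2.COLOR_RGB2BGR)[120:320,160:400],None,fx=3,fy=3,interpolation=cv2.INTER_CUBIC))
o=ctrl.get_obs(); print({k:np.round(o[k],1).tolist() for k in('time_s','position','force')})
E
```

```text
{'time_s': 10.0, 'position': [413.2, -457.6, 527.1], 'force': [-0.3, -0.6, -0.7]}
```

View pics/scene7.png

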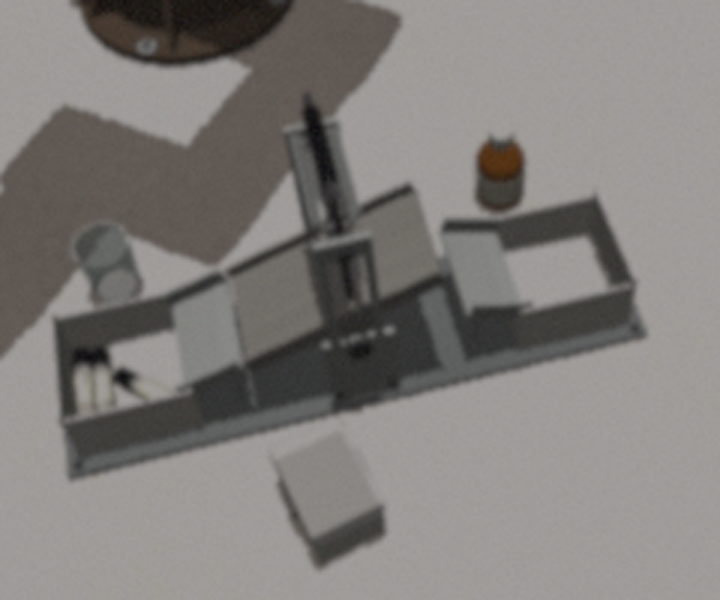

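View pics/top7.png

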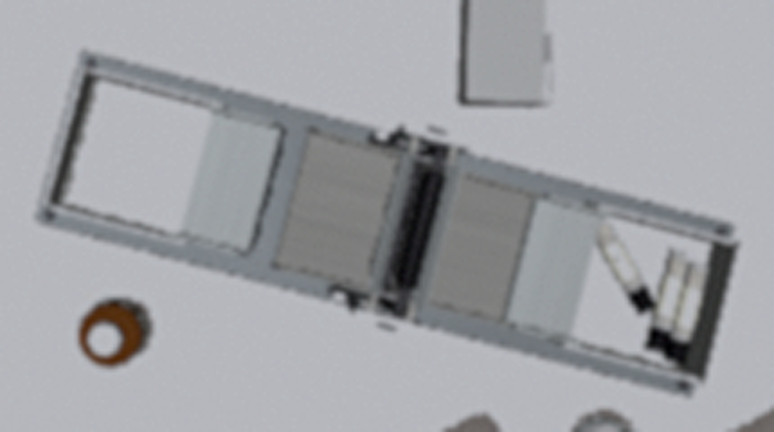

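```bash
python3 - <<'E'
from h import *
TT=lambda p:(p[0]/3.6+239.5,p[1]/3.6+164.5); SS=lambda p:(p[0]/3+159.5,p[1]/3+119.5)
def loc(P):
    a=np.radians(-15); d=P-np.array([524.5,-53,0]); return np.array([d[0]*np.cos(a)+d[1]*np.sin(a),-d[0]*np.sin(a)+d[1]*np.cos(a),d[2]]).round(0)
for nm,p in(("cap3",(644,302)),("end3",(603,224)),("mid3",(624,263)),("tube a",(670,300)),("tube b",(690,310))):
    print(nm,[loc(onz("top",TT(p),z)).tolist() for z in(20,40,60)])
print('3 cap tri',loc(tri(TT((644,302)),SS((122,376)))))
# scene prediction of far end for several heights
for z in(20,35,50,65):
    u=proj("scene",[onz("top",TT((603,224)),z)])[0]; print(z,((u-[159.5,119.5])*3).round(0))
im=cv2.imread("pics/scene7.png")
cv2.imwrite("pics/s7z.png",cv2.resize(im[290:450,40:260],None,fx=3.5,fy=3.5,interpolation=cv2.INTER_CUBIC))
E
```

```text
cap3 [[-6.0, -201.0, 20.0], [-6.0, -196.0, 40.0], [-6.0, -191.0, 60.0]]
end3 [[43.0, -156.0, 20.0], [42.0, -152.0, 40.0], [41.0, -148.0, 60.0]]
mid3 [[19.0, -179.0, 20.0], [18.0, -175.0, 40.0], [18.0, -170.0, 60.0]]
tube a [[1.0, -220.0, 20.0], [1.0, -214.0, 40.0], [0.0, -209.0, 60.0]]
tube b [[-3.0, -236.0, 20.0], [-3.0, -231.0, 40.0], [-3.0, -225.0, 60.0]]
3 cap tri [  -6. -200.   27.]
20 [183. 416.]
35 [183. 406.]
50 [183. 396.]
65 [183. 385.]
```

View pics/s7z.png

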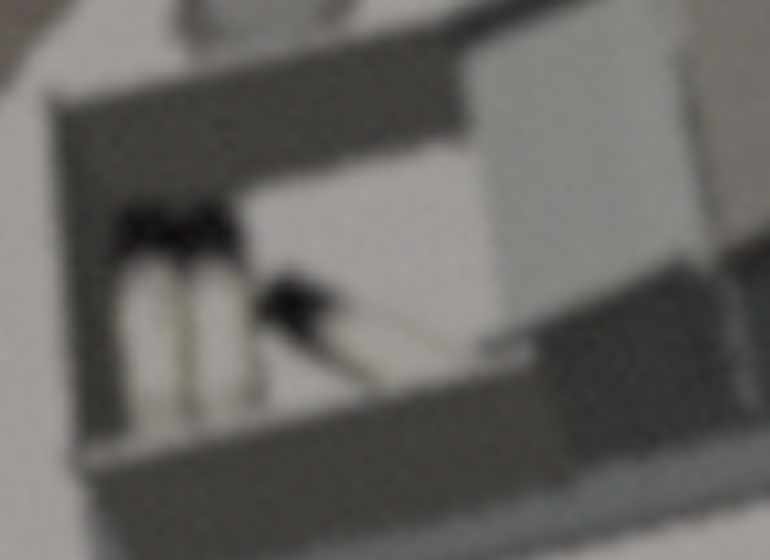

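```bash
python3 - <<'E'
from h import *
a=cv2.imread("pics/top7_raw.png"); b=cv2.cvtColor(grab_frame("top"),cv2.COLOR_RGB2BGR); t0=cv2.imread("pics/top0.png")
D=lambda p,q,r:float(cv2.absdiff(cv2.GaussianBlur(p,(5,5),0),cv2.GaussianBlur(q,(5,5),0))[r].max())
print('tray still',D(a,b,np.s_[215:275,395:450]))
for n,r in(("bottle",np.s_[240:275,255:290]),("box",np.s_[155:198,362:400]),("hopper",np.s_[200:260,342:370])): print(n,D(t0,b,r))
g=lambda im:cv2.cvtColor(im,cv2.COLOR_BGR2GRAY).astype(np.float32)
print('beaker shift',cv2.phaseCorrelate(g(t0)[274:302,394:424],g(b)[274:302,394:424]))
def ln(im):
    t=im.max(2)[205:250,345:366]; ys,xs=np.where(t<28); return xs.mean()+345,ys.mean()+205,len(xs)
print('dark',ln(t0),ln(b))
ctrl.finish_job(); print(ctrl.get_obs()['time_s'])
E
```

```text
tray still 2.0
bottle 5.0
box 5.0
hopper 70.0
beaker shift ((-0.11586308288691782, -0.1575490392698935), 0.9484145070446862)
dark (np.float64(355.1859296482412), np.float64(229.95979899497488), 199) (np.float64(355.2957746478873), np.float64(228.34741784037558), 213)
the job is handed in; nothing more can be done
the job is handed in; nothing more can be done
```

I pressed the raised right (-y) end of the gate down with the closed fingers and it rocked over to the right. I then pushed the stop handle about 20 mm towards +y and held it until all three tubes were in the right tray. The stop swung shut when I backed off. The job is handed in at about 10 s; no verdict was reported.

**What the last checks showed:**
- **Gate:** it rests over on the right side, as seen in both views.
- **Tubes:** all three lie still in the right tray, at sorter y of about -0.18, -0.22 and -0.236 m. The limit on the outer side is -0.246 m.
- **Tube 3:** it lies askew. I measured its cap end at about 27 mm high; the front wall hides its other end in the scene view, so I could not measure its height there.
- **Stop:** the handle's dark pixels moved only about 0.1 px sideways from the start, so it hangs shut. The hopper region itself changed, which fits the tubes having left.
- **Bottle, tip box and beaker:** the bottle and box areas look the same as at the start, and the beaker shows a shift of about 0.2 px.
- **Arm:** it is parked clear and touches nothing.

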